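Close up the radio battery case

TASK

One battery pack in the open aluminium case has tipped over: stand it upright in its row with the other two, so that all three stand. Then slide the loose lid, without lifting it up, off the clear stand and onto the case until it has dropped into the rim and sits level, and swing both latches all the way in over the lid. Leave the radio and the hex keys where they are and keep the lid from falling.

Things in the scene. Friction and masses are not known exactly. Their poses are not given: they have to be found in the camera images.
- case: open aluminium case, fixed, 206 (x) x 147 (y) x 81 mm high; origin at the centre of its underside, z up, long side along its x, -x end towards the robot. Inner floor 4 mm above the origin; inside 170 (x) x 112 mm (y). A carry handle sticks out 26 mm from the -x end, 30 mm up.
- lid: loose, unhinged aluminium lid, 0.35 kg: flat plate 190 (x) x 132 (y) x 8 mm with a raised block 100 (x) x 96 mm (y) in its middle, 17 mm above the plate (25 mm over all). Too wide to grasp; push it against a side of the raised block. Origin at the centre of the plate's underside, z up. Starts on the stand, its x and y along the case's.
- stand: clear acrylic bench, fixed, 206 (x) x 152 (y) mm, beside the case on its +y or -y side (5 mm gap, axes parallel), origin at the centre of its foot. Deck at 82 mm, 1 mm above the case's edge; along its -x and +x edges a fence 5 mm high and wide (196 mm between), so that the lid, pushed along the case's y, runs straight onto the case. Open on its y edges.
- pack_tipped: grey battery pack with a black band, loose, 42 (x) x 44 (y) x 68 mm (z), about 0.2 kg; origin at the centre of its foot, z towards its top. Starts in the case leaning 42 degrees, top towards the case's +x and against pack_b, the foot's +x edge on the floor; its upper corner is in the lid's way. Within about 30 degrees of upright it falls upright by itself.
- pack_a: same pack, loose, standing in the case near its -x end; origin at the centre of its foot, z up
- pack_b: same pack, loose, standing in the case near its +x end; origin at the centre of its foot, z up
- latch_near (a joint): steel swivel latch on the case's -x end; vertical pivot at (-112, -30) mm in the case's frame. Flat bar 14 mm wide, 59 mm long, underside at 86, top at 94 mm height, with an upright post. Rad: 0 = bar along the case's +y, beside the end; positive swings in (clockwise from above); 1.57 (stop) = along the case's +x, over the lid. Starts -0.3 to 0. Stays where left, about 1 N to move.
- latch_far (a joint): the same latch on the case's +x end, pivot at (112, 30) mm in the case's frame: 0 = bar along the case's -y; positive swings in (clockwise from above); 1.57 (stop) = along the case's -x, over the lid. Starts -0.3 to 0.
- latch_near_post (a point): on the axis of latch_near's upright round post (14 mm diameter, 50 mm from the pivot, top at 118 mm height), 106 mm above the table
- latch_far_post (a point): on the axis of latch_far's upright round post (14 mm diameter, 50 mm from the pivot, top at 118 mm height), 106 mm above the table
- selector: grey antenna selector box with a black rotary knob on top, fixed, 190 x 140 x 56 mm (82 mm with the knob), beside the case directly opposite the stand (centre in line with the stand's and the case's centres); not part of the work
- radio: yellow handheld radio lying on the table with its antenna towards +x, 125 x 58 x 34 mm plus 92 mm of antenna, origin under the middle of its yellow body; bystander
- hex_keys: hex key set in a black plastic holder, 90 x 34 mm, 90 mm tall, origin at the centre of its foot; bystander
- case_seat (a point): centre of the case's mouth at the height of the lid's seat: the top of the black lining is a ledge all round, 76 mm above the table; outside it the thin shell rises to 81 mm, leaving a 5 mm deep recess of 198 (x) x 139 mm (y) in which the lid sits. The lid's origin comes here, within 4 mm sideways; caught on the shell's edge it would be up to 5 mm higher.
Mind the look-alikes: they are no part of the job. Leave any brown look-alike of the pack_tipped alone.

How it is judged:
By the outcome, as a careful person would: the job done as asked, in the order asked, and still so for the second after the job is handed in, with the robot touching nothing.
It also fails if it takes over 58 s, if anything falls off the work surface, if the arm or the gripper's body presses on something with over 40 N, if the wrist force passes 120 N, or if a joint passes its speed limit or range.

ROBOT

A 6-joint arm with a two-finger parallel gripper is mounted at the origin on the work surface. World frame = base frame: x ahead of the robot, y to its left, z up, the work surface at z = 0. Lengths are in m, angles in degrees, forces in N, time in s.
With the tool pointing down it reaches from about 0.4 to 0.825 m from the base axis. Payload 7 kg.
Tool frame: the origin (TCP) lies on the centre line of the jaws, within the pads' length; the fingertips stand 22 mm ahead of it and the grasp point (between the pads) lies 3 mm ahead of it; z points along the fingers, y is the line along which they close (so a half turn about z gives the same grasp; the last joint's range is limited). The gripper opens to 88 mm and grips with 3 to 60 N. Pads are 19 mm wide; open, the fingers measure 130 mm over their backs; the gripper's body (78 mm by 193 mm) begins 47 mm behind the grasp point.
Start: joints at [90.476, 20.546, 0.682, 0, -70.136, -16.507], TCP at [0.186, 0.649, 0.249] pointing down, gripper open.
Joint ranges: [-176.03, 176.03], [-82.01, 121.73], [-58.28, 71.71], [-173.87, 95.51], [-174.79, -0.11], [-173.66, 173.66]. Speed limits (degrees/s): [136.94, 136.94, 172.46, 180, 180, 180].

INTERFACE

Orientations are given as [roll, pitch, yaw] about the fixed x, y, z axes, in that order (R = Rz(yaw) Ry(pitch) Rx(roll)).
In Python, from plant import get_state, cams, r gives the robot as it stands.
- The arm moves only by the tool apply_moves, never from a script. Its argument "targets" is a list of rows, each an object with "dp": the shift along the world's x, y, z in m, a list of three; "yaw": the turn about the world's z in degrees. In form: [{"dp": [x, y, z], "yaw": yaw}, ...]. A call has 1 to 20 rows; each row is the pose to reach, as a shift and turn from the pose commanded when the call began; what a row does not reach only later rows make up. A row lasts 1/12 s, in which the tool goes at most 41.7 mm and 7.16 degrees, less where a joint would pass 70% of its speed; a pose out of reach is approached as far as the arm can. A call with a gripper value outside its range is refused whole. "grip" is the gripper command: -1 is fully open, 1 is shut, values between are in proportion, set as the call begins (left out, the last holds). The fingers move at their own pace and stop on an object; "squeeze" is the grip in N (left out, the last holds). Time passes only in rows, so rows that repeat a pose let the fingers close. It gives the time, the measured TCP pose, the force, the opening and the grip force at its end, in the units of the state.
- get_state(): the state, without advancing time (a new reading comes with each control period).
- cams.capture(name): name is "scene" or "top" or "wrist"; returns a dict with "image" (384x512x3 uint8, red, green, blue), "range_z" (384x512 float32, m along the optical axis (not along the pixel's ray), 0 where there is no reading), "fx", "fy", "cx", "cy" (pixels), "R" (3x3) and "t" (3): a world point X has camera coordinates R X + t; the wrist camera has in their place "T_tool_cam" (4x4, takes a point from camera to tool coordinates, whose origin is the TCP and whose axes are the flange's). Camera axes: x right, y down, z forward; pixel columns grow to the right and rows downward; lengths in m; the calibration is good to about 2 mm. The wrist camera is an equidistant fisheye: a pixel r from the principal point sees the ray r / f radians off the axis. A picture is of the moment at which its call begins: read the wrist's pose just before it.
- r.close_job(): hands the job in; it is judged then, once.
The state is a dict: "time_s": time; "joints": joint angles; "qd": joint speeds; "joint_torque": joint torques, N m; "tcp_pos": TCP position; "eef_rot": TCP orientation; "contact_force": force on the tool from outside, world axes, zero at the start; "moment": the same for the moment, N m; "gripper_width": finger opening in m; "gripper_force": force on a finger pad.
Only numpy, scipy, OpenCV 4.12 (cv2) and the standard library are available. Lean on these libraries where they do the work, as an engineer would, in place of code of your own. Each camera call takes 0.05 s, during which the arm holds its last target. There are 200 camera calls.

## Working session

There is one attempt and no reset: what is moved stays moved. The work goes in short steps, Python scripts to look and compute and a tool call to move; the robot and the scene stay as the last step left them, time stands still between calls to the robot, and variables do not carry over. Pictures are saved under pics/ and viewed, at most 13 in all, crops included, and the job is handed in when it is done.

Besides the shell and the picture viewer there is one more tool, called as name(argument=value, ...), one argument or row to a line, values as JSON. apply_moves: Moves the arm, as the interface text tells. Its arguments: {"type":"object","properties":{"targets":{"type":"array","items":{"type":"object","properties":{"dp":{"type":"array","items":{"type":"number"}},"yaw":{"type":"number"}}}},"grip":{"type":"number"},"squeeze":{"type":"number"}},"required":["targets"]}

```bash
ls; mkdir -p pics; python3 - <<'E'
from plant import get_state,cams
import cv2,numpy as np
s=get_state();print({k:np.round(v,3) for k,v in s.items()})
for n in("top","scene"):
    c=cams.capture(n);cv2.imwrite(f"pics/{n}0.png",cv2.resize(c["image"][:,:,::-1],(800,600)));np.savez(f"{n}0.npz",**c)
    print(n,c["fx"],c["cx"],c["cy"],np.round(c["R"],3),c["t"])
E
```

```text
pics
{'time_s': np.float64(0.0), 'joints': array([ 9.0475e+01,  2.0592e+01,  6.3400e-01, -2.1000e-02, -7.0136e+01,
       -1.6506e+01]), 'qd': array([-0.026, -0.033,  0.072, -0.048, -0.054,  0.038]), 'joint_torque': array([-1.0000e-03, -5.8272e+01,  2.9307e+01,  6.9970e+00,  7.0000e-03,
       -0.0000e+00]), 'tcp_pos': array([0.186, 0.648, 0.248]), 'eef_rot': array([ 1.79905e+02, -8.00000e-03, -1.60380e+01]), 'contact_force': array([-0.363,  0.502, -0.119]), 'moment': array([-0.009, -0.002, -0.022]), 'gripper_force': np.float64(0.0), 'gripper_width': np.float64(0.088)}
top 354.8242903770581 257.54193977235707 187.59621265450144 [[ 0.003 -1.     0.02 ]
 [-0.988 -0.006 -0.156]
 [ 0.156 -0.019 -0.988]] [0.01391826 0.53568623 0.90263531]
scene 411.5540052637147 252.12265405435468 189.34270654351442 [[-0.804  0.595 -0.012]
 [ 0.475  0.629 -0.615]
 [-0.358 -0.5   -0.788]] [ 0.41625685 -0.22615372  1.30440455]
```

View pics/top0.png

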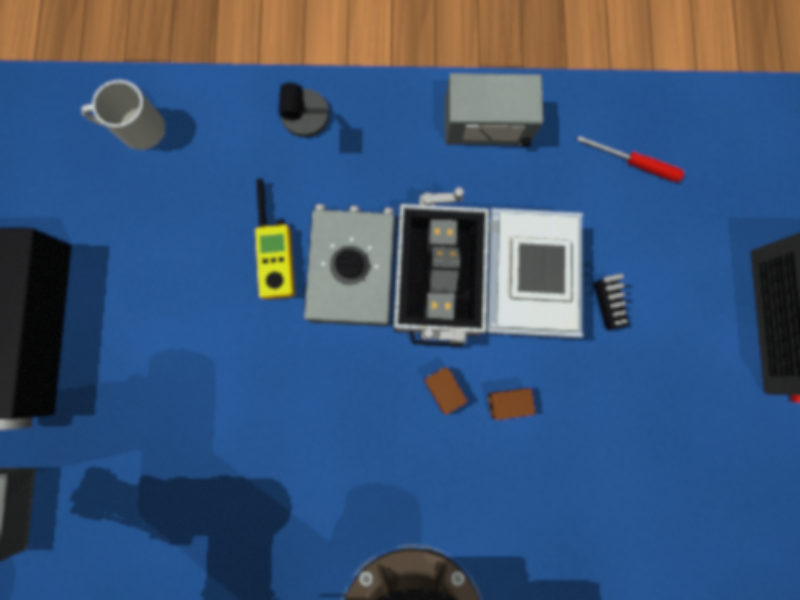

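View pics/scene0.png

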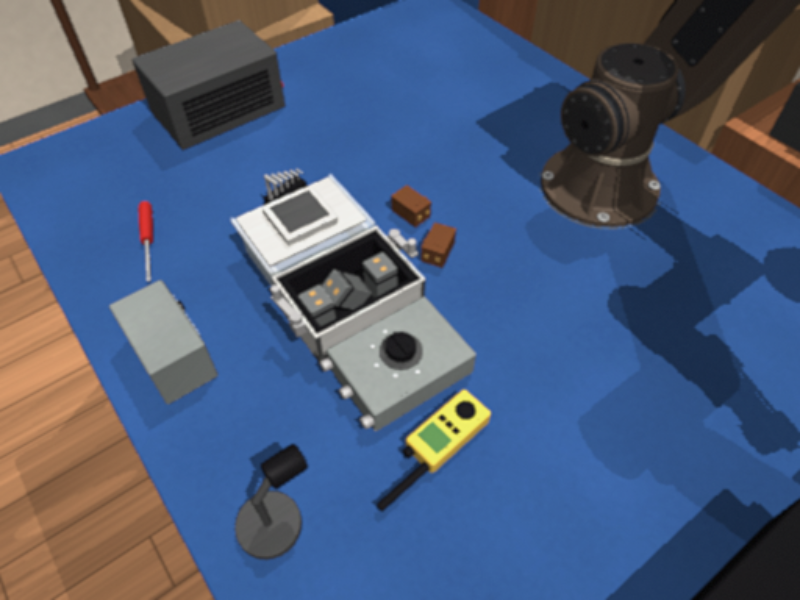

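The top view shows the case centred near (443,268), with its +x end up. The lid and stand are to its right (-y) at about (540,270), the selector to its left, and the tipped pack near (446,268), leaning onto the upper pack. The scene view agrees.

```bash
cat > h.py <<'E'
import numpy as np,cv2
def cloud(c):
    v,u=np.mgrid[:384,:512]; z=c["range_z"]
    P=np.stack([(u-c["cx"])/c["fx"]*z,(v-c["cy"])/c["fy"]*z,z],-1)
    return (P-c["t"])@c["R"]
def pt(c,u,v,z):  # pixel (native) on plane height z
    d=c["R"].T@np.array([(u-c["cx"])/c["fx"],(v-c["cy"])/c["fy"],1]);o=-c["R"].T@c["t"]
    return o+d*(z-o[2])/d[2]
E
python3 - <<'E'
from h import *
c=dict(np.load("top0.npz"));X=cloud(c)
f=lambda u,v,z:np.round(pt(c,u/1.5625,v/1.5625,z),4)
print("case rim",[f(*p,.081) for p in((400,206),(489,207),(487,331),(394,329))])
print("lid",[f(*p,.09) for p in((497,210),(582,213),(582,334),(491,331))])
print("block",[f(*p,.107) for p in((511,237),(573,237),(573,300),(511,299))])
for n,p in dict(post_far=(460,192),pivfar=(425,198),nearA=(428,334),nearB=(462,336),packA=(440,305),packB=(443,232),tip=(446,255),tip2=(445,280),lidtop=(541,268)).items():
    u,v=[int(q/1.5625) for q in p];print(n,np.round(X[v,u],3))
m=(X[...,2]>.1)&(X[...,2]<.113)&(abs(X[...,0]-.53)<.12)&(X[...,1]<-.1)&(X[...,1]>-.32)
q=X[m][:,:2].astype(np.float32);print(len(q),cv2.minAreaRect(q))
m=(X[...,2]>.083)&(X[...,2]<.12)&(abs(X[...,0]-.53)<.13)&(X[...,1]<-.07)&(X[...,1]>-.32)
q=X[m][:,:2].astype(np.float32);print(len(q),cv2.minAreaRect(q))
im=c["image"][110:230,185:385,::-1];cv2.imwrite("pics/crop1.png",cv2.resize(im,(800,480),interpolation=2))
E
```

```text
case rim [array([0.677 , 0.0216, 0.081 ]), array([ 0.6767, -0.1278,  0.081 ]), array([ 0.4682, -0.1201,  0.081 ]), array([0.4707, 0.0306, 0.081 ])]
lid [array([ 0.6687, -0.1393,  0.09  ]), array([ 0.6649, -0.2812,  0.09  ]), array([ 0.4633, -0.2716,  0.09  ]), array([ 0.4674, -0.1249,  0.09  ])]
block [array([ 0.6183, -0.1576,  0.107 ]), array([ 0.6191, -0.2585,  0.107 ]), array([ 0.5159, -0.2539,  0.107 ]), array([ 0.517 , -0.1549,  0.107 ])]
post_far [ 0.692 -0.074  0.118]
pivfar [ 0.689 -0.019  0.095]
nearA [ 0.462 -0.02   0.118]
nearB [ 0.459 -0.076  0.093]
packA [ 0.512 -0.044  0.07 ]
packB [ 0.637 -0.05   0.071]
tip [ 0.596 -0.054  0.073]
tip2 [ 0.557 -0.053  0.052]
lidtop [ 0.568 -0.204  0.109]
1476 ((0.5679389834403992, -0.20363673567771912), (0.09473134577274323, 0.10065631568431854), 87.71139526367188)
3944 ((0.5569936037063599, -0.19463405013084412), (0.2067275047302246, 0.25040391087532043), 0.6798670887947083)
```

View pics/crop1.png

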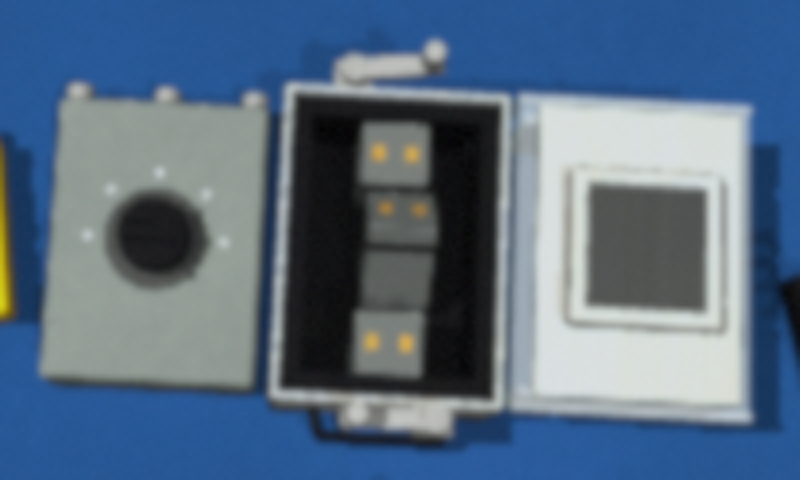

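apply_moves(
  grip=-0.32,
  targets=[
    {"dp": [0.2,-0.3,0],"yaw": 7},
    {"dp": [0.2,-0.3,0],"yaw": 14},
    {"dp": [0.2,-0.3,0],"yaw": 14},
    {"dp": [0.2,-0.3,0],"yaw": 14},
    {"dp": [0.2,-0.3,0],"yaw": 14},
    {"dp": [0.2,-0.3,0],"yaw": 14},
    {"dp": [0.2,-0.3,0],"yaw": 14},
    {"dp": [0.2,-0.3,0],"yaw": 14},
    {"dp": [0.35,-0.7,0],"yaw": 14},
    {"dp": [0.35,-0.7,0],"yaw": 14},
    {"dp": [0.35,-0.7,0],"yaw": 14},
    {"dp": [0.35,-0.7,0],"yaw": 14},
    {"dp": [0.35,-0.7,0],"yaw": 14},
    {"dp": [0.35,-0.7,0],"yaw": 14},
    {"dp": [0.35,-0.7,0],"yaw": 14},
    {"dp": [0.35,-0.7,0],"yaw": 14},
    {"dp": [0.35,-0.7,0],"yaw": 14},
    {"dp": [0.35,-0.7,0],"yaw": 14},
    {"dp": [0.35,-0.7,0],"yaw": 14},
    {"dp": [0.35,-0.7,0],"yaw": 14},
  ],
)

```text
time_s: 1.77
tcp_pos: [0.5375, -0.0563, 0.2478]
eef_rot: [179.9, 0.1, -2.3]
contact_force: [-0.1, 0.3, -0.1]
gripper_width: 0.0579
gripper_force: 0.0
```

```bash
cat >> h.py <<'E'
from scipy.spatial.transform import Rotation as Ro
def wcloud(c,s):
    v,u=np.mgrid[:384,:512]; dx,dy=u-c["cx"],v-c["cy"]; r=np.hypot(dx,dy)+1e-9; th=r/c["fx"]; z=c["range_z"]
    t=np.tan(th); P=np.stack([t*dx/r*z,t*dy/r*z,z,np.ones_like(z)],-1)@c["T_tool_cam"].T
    return P[...,:3]@Ro.from_euler("xyz",s["eef_rot"],degrees=True).as_matrix().T+s["tcp_pos"]
E
cat > look.py <<'E'
import sys
from h import *
from plant import get_state,cams
def look(name):
    s=get_state();c=cams.capture("wrist");cv2.imwrite(f"pics/{name}.png",cv2.resize(c["image"][:,:,::-1],(800,600)))
    X=wcloud(c,s);np.savez(name+".npz",X=X);print(s["time_s"],np.round(s["tcp_pos"],4),np.round(s["eef_rot"],2),s["contact_force"].round(1),round(s["gripper_width"],4));return s,c,X
if __name__=="__main__": look(sys.argv[1])
E
python3 look.py w1
```

```text
1.7667 [ 0.5375 -0.0563  0.2478] [ 1.7992e+02  7.0000e-02 -2.2900e+00] [-0.1  0.3 -0.1] 0.0579
```

View pics/w1.png

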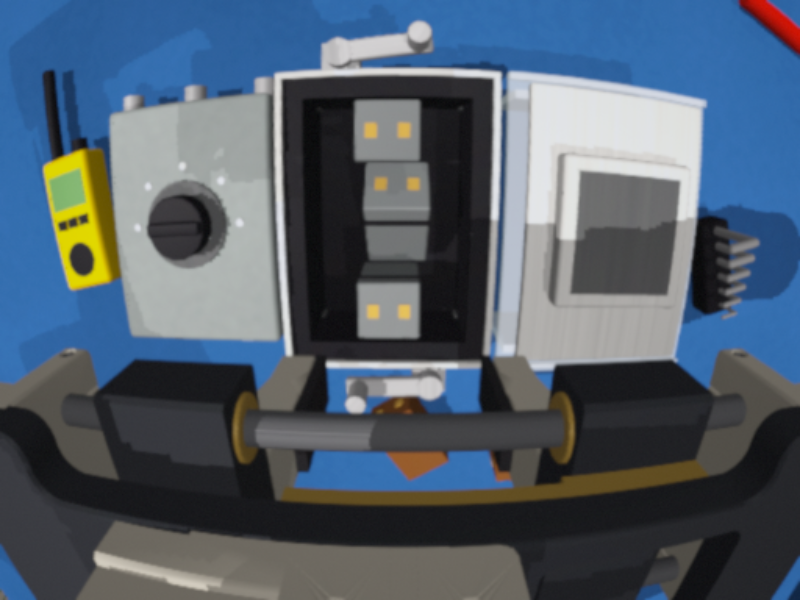

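The wrist view is clear: pack_b's top is at (387,130), the tipped pack's top edge runs along y≈215 between x=365 and 428, and pack_a is at (388,308). Next I read these from the wrist cloud.

```bash
python3 - <<'E'
from h import *
X=np.load("w1.npz")["X"]
def g(n,x0,y0,x1,y1,zlo,zhi):
    q=X[int(y0*.64):int(y1*.64),int(x0*.64):int(x1*.64)].reshape(-1,3);q=q[(q[:,2]>zlo)&(q[:,2]<zhi)]
    a=cv2.minAreaRect(q[:,:2].astype(np.float32))
    print(n,len(q),"med",np.median(q,0).round(4),"rect",np.round(a[0],4),np.round(a[1],4),round(a[2],1),"x",np.percentile(q[:,0],[1,99]).round(4),"y",np.percentile(q[:,1],[1,99]).round(4))
g("b",340,90,435,165,.062,.079)
g("a",345,270,435,345,.062,.079)
g("tip",350,160,440,265,.02,.1)
g("tipedge",350,160,440,265,.075,.1)
g("block",530,140,700,315,.1,.12)
g("case+",272,68,505,370,.078,.09)
# profile of tipped pack along x
q=X[100:175,225:275].reshape(-1,3)
for x in np.arange(.53,.63,.005):
    k=q[abs(q[:,0]-x)<.0025]
    if len(k):print(round(x,3),np.median(k[:,2]).round(4),end="; ")
E
```

```text
b 2035 med [ 0.6432 -0.0491  0.0721] rect [ 0.6419 -0.0482] [0.0631 0.0475] 86.9 x [0.6181 0.6658] y [-0.0772 -0.0211]
a 1713 med [ 0.5119 -0.0437  0.0717] rect [ 0.5122 -0.0436] [0.0661 0.0448] 87.6 x [0.4895 0.5348] y [-0.0721 -0.0134]
tip 2577 med [ 0.5865 -0.0528  0.0665] rect [ 0.5805 -0.0492] [0.0511 0.0755] 87.3 x [0.5433 0.6181] y [-0.0745 -0.0309]
tipedge 569 med [ 0.5871 -0.0532  0.0788] rect [ 0.5863 -0.053 ] [0.0426 0.0157] 87.3 x [0.579  0.5941] y [-0.074  -0.0322]
block 7696 med [ 0.572  -0.1966  0.1072] rect [ 0.5698 -0.2028] [0.0968 0.0998] 87.8 x [0.5213 0.619 ] y [-0.249  -0.1546]
case+ 3238 med [ 0.5858 -0.0588  0.0808] rect [ 0.576  -0.0506] [0.1578 0.208 ] 87.6 x [0.4714 0.6807] y [-0.1244  0.03  ]
0.53 0.0038; 0.535 0.0175; 0.54 0.0041; 0.545 0.0353; 0.55 0.041; 0.555 0.0467; 0.56 0.0535; 0.565 0.059; 0.57 0.0644; 0.575 0.0708; 0.58 0.0752; 0.585 0.0801; 0.59 0.0785; 0.595 0.0735; 0.6 0.0692; 0.605 0.0649; 0.61 0.0596; 0.615 0.056; 0.62 0.0714; 0.625 0.0055;
```

apply_moves(
  grip=-0.18,
  targets=[
    {"dp": [0.04,0,-0.04]},
    {"dp": [0.05,0,-0.08]},
    {"dp": [0.05,0,-0.11]},
    {"dp": [0.05,0,-0.11]},
    {"dp": [0.05,0,-0.11]},
    {"dp": [0.05,0,-0.11]},
  ],
)

```text
$.targets[0]: bad value
```

apply_moves(
  grip=-0.18,
  targets=[
    {"dp": [0.03,0,-0.03],"yaw": 0},
    {"dp": [0.05,0,-0.06],"yaw": 0},
    {"dp": [0.05,0,-0.09],"yaw": 0},
    {"dp": [0.05,0,-0.11],"yaw": 0},
    {"dp": [0.05,0,-0.11],"yaw": 0},
    {"dp": [0.05,0,-0.11],"yaw": 0},
    {"dp": [0.05,0,-0.11],"yaw": 0},
  ],
)

```text
time_s: 2.4
tcp_pos: [0.5871, -0.0507, 0.1401]
eef_rot: [180.0, -0.1, -2.0]
contact_force: [0.7, -0.4, 1.1]
gripper_width: 0.0517
gripper_force: 0.0
```

apply_moves(
  targets=[
    {"dp": [0,-0.002,-0.02],"yaw": 0},
    {"dp": [0,-0.002,-0.04],"yaw": 0},
    {"dp": [0,-0.002,-0.055],"yaw": 0},
    {"dp": [0,-0.002,-0.065],"yaw": 0},
    {"dp": [0,-0.002,-0.072],"yaw": 0},
    {"dp": [0,-0.002,-0.072],"yaw": 0},
    {"dp": [0,-0.002,-0.072],"yaw": 0},
  ],
)

```text
time_s: 2.98
tcp_pos: [0.587, -0.0531, 0.0675]
eef_rot: [-180.0, -0.1, -2.0]
contact_force: [0.7, 0.4, -0.3]
gripper_width: 0.0519
gripper_force: 0.0
```

apply_moves(
  grip=0.1,
  squeeze=10,
  targets=[
    {"dp": [0,0,0],"yaw": 0},
    {"dp": [0,0,0],"yaw": 0},
    {"dp": [0,0,0],"yaw": 0},
    {"dp": [0,0,0],"yaw": 0},
    {"dp": [0,0,0],"yaw": 0},
  ],
)

```text
time_s: 3.4
tcp_pos: [0.5872, -0.0531, 0.0675]
eef_rot: [-180.0, -0.1, -2.0]
contact_force: [0.0, 1.8, 6.3]
gripper_width: 0.044
gripper_force: 10.0
```

apply_moves(
  targets=[
    {"dp": [-0.005,0,0.0005],"yaw": 0},
    {"dp": [-0.01,0,0.001],"yaw": 0},
    {"dp": [-0.015,0,0.0012],"yaw": 0},
    {"dp": [-0.02,0,0.001],"yaw": 0},
    {"dp": [-0.025,0,0.0003],"yaw": 0},
    {"dp": [-0.029,0,-0.0005],"yaw": 0},
    {"dp": [-0.029,0,-0.0005],"yaw": 0},
    {"dp": [-0.029,0,-0.0005],"yaw": 0},
  ],
)

```text
time_s: 4.07
tcp_pos: [0.5572, -0.0532, 0.0662]
eef_rot: [-180.0, -0.0, -2.0]
contact_force: [2.4, 2.1, 3.0]
gripper_width: 0.044
gripper_force: 10.0
```

```bash
python3 look.py w2; python3 - <<'E'
from h import *
X=np.load("w2.npz")["X"]
q=X.reshape(-1,3);q=q[abs(q[:,1]+.053)<.012]
for x in np.arange(.49,.66,.005):
    k=q[(abs(q[:,0]-x)<.0025)&(q[:,2]<.095)]
    if len(k):print(round(x,3),len(k),np.median(k[:,2]).round(4),end="; ")
E
```

```text
4.0667 [ 0.5572 -0.0532  0.0662] [-1.7999e+02 -2.0000e-02 -2.0200e+00] [2.4 2.1 3. ] 0.044
0.525 147 0.0717; 0.53 613 0.0706; 0.535 258 0.0645; 0.56 115 0.0775; 0.565 509 0.0769; 0.57 522 0.0756; 0.575 800 0.0735; 0.58 804 0.0718; 0.585 786 0.0705; 0.59 858 0.0682; 0.595 245 0.0039; 0.6 251 0.0039; 0.605 227 0.004; 0.615 72 0.0707; 0.62 599 0.0718; 0.625 616 0.0719; 0.63 621 0.0719; 0.635 625 0.0721; 0.64 641 0.0722; 0.645 626 0.0719; 0.65 627 0.072; 0.655 612 0.0718; 0.66 717 0.0723;
```

View pics/w2.png

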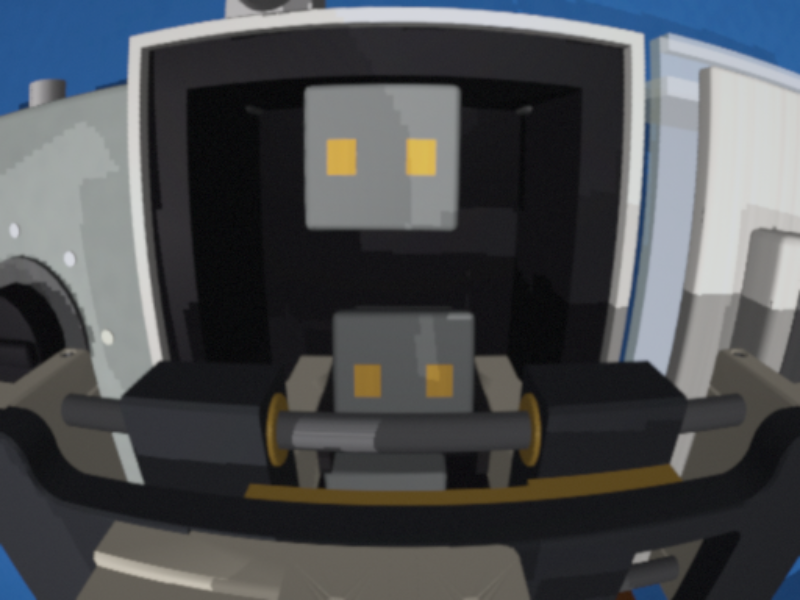

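The pack now leans about 17° (its top edge is at (403,312)). I'll lift it a few mm, shift it 16 mm towards +x and set it down.

apply_moves(
  squeeze=25,
  targets=[
    {"dp": [0,0,0],"yaw": 0},
    {"dp": [0,0,0.004],"yaw": 0},
    {"dp": [0,0,0.006],"yaw": 0},
    {"dp": [0.006,0,0.006],"yaw": 0},
    {"dp": [0.012,0,0.006],"yaw": 0},
    {"dp": [0.016,0,0.006],"yaw": 0},
    {"dp": [0.016,0,0.003],"yaw": 0},
    {"dp": [0.016,0,0.001],"yaw": 0},
    {"dp": [0.016,0,0.001],"yaw": 0},
    {"dp": [0.016,0,0.001],"yaw": 0},
  ],
)

```text
time_s: 4.95
tcp_pos: [0.5728, -0.0534, 0.0666]
eef_rot: [180.0, 0.1, -2.0]
contact_force: [0.7, 0.5, -3.3]
gripper_width: 0.0439
gripper_force: 25.0
```

apply_moves(
  grip=-0.18,
  targets=[
    {"dp": [0,0,0],"yaw": 0},
    {"dp": [0,0,0],"yaw": 0},
    {"dp": [0,0,0],"yaw": 0},
    {"dp": [0,0,0],"yaw": 0},
    {"dp": [0,0,0],"yaw": 0},
    {"dp": [0,0,0.02],"yaw": 0},
    {"dp": [0,0,0.05],"yaw": 0},
    {"dp": [0,0,0.08],"yaw": 0},
    {"dp": [-0.03,0,0.11],"yaw": 0},
    {"dp": [-0.05,0,0.14],"yaw": 0},
    {"dp": [-0.05,0,0.17],"yaw": 0},
    {"dp": [-0.05,0,0.17],"yaw": 0},
  ],
)

```text
time_s: 5.95
tcp_pos: [0.5255, -0.0533, 0.2441]
eef_rot: [-179.9, -0.6, -2.0]
contact_force: [1.7, 0.8, 0.6]
gripper_width: 0.0517
gripper_force: 0.0
```

```bash
python3 look.py w3; python3 - <<'E'
from h import *
X=np.load("w3.npz")["X"]
q=X.reshape(-1,3);k=q[abs(q[:,1]+.053)<.012]
for x in np.arange(.49,.67,.005):
    m=k[(abs(k[:,0]-x)<.0025)&(k[:,2]<.095)]
    if len(m):print(round(x,3),np.median(m[:,2]).round(4),end="; ")
E
```

```text
5.95 [ 0.5255 -0.0533  0.2441] [-179.93   -0.61   -1.96] [1.7 0.8 0.6] 0.0517
0.49 0.0745; 0.495 0.0717; 0.5 0.0717; 0.505 0.0718; 0.51 0.0719; 0.515 0.0719; 0.52 0.0716; 0.525 0.0718; 0.53 0.0712; 0.535 0.036; 0.55 0.0717; 0.555 0.072; 0.56 0.0721; 0.565 0.0723; 0.57 0.0722; 0.575 0.0718; 0.58 0.072; 0.585 0.0717; 0.59 0.0053; 0.595 0.0039; 0.6 0.004; 0.605 0.004; 0.61 0.0041; 0.615 0.0052; 0.62 0.0717; 0.625 0.072; 0.63 0.072; 0.635 0.0722; 0.64 0.0724; 0.645 0.0719; 0.65 0.072; 0.655 0.072; 0.66 0.073; 0.665 0.0761; 0.67 0.0759;
```

View pics/w3.png

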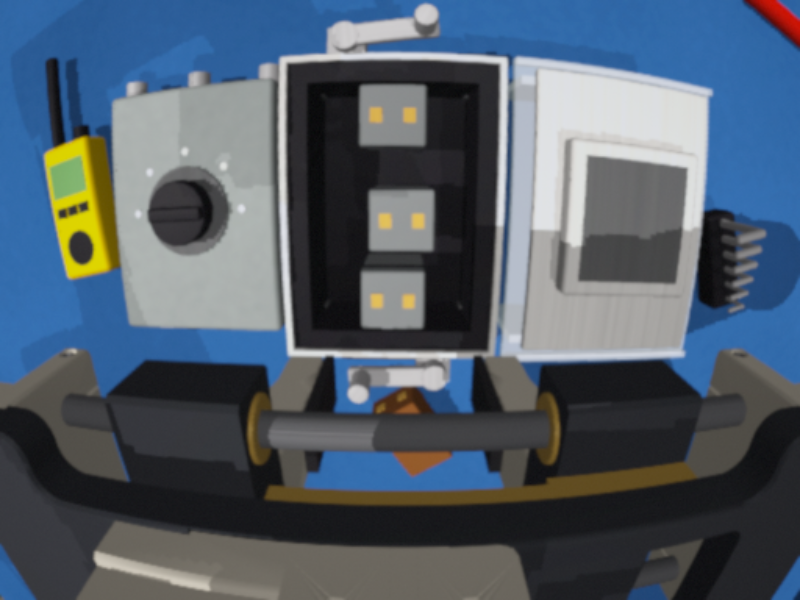

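All three packs stand upright, at (392,115), (401,220) and (392,298) with tops at z≈0.072. The near post is at (358,392) and the far post at (425,17). Next I measure the case rim, the lid and the posts.

```bash
cat >> h.py <<'E'
def wpt(c,s,u,v,z):
    dx,dy=u-c["cx"],v-c["cy"];r=np.hypot(dx,dy);th=r/c["fx"]
    d=np.array([np.sin(th)*dx/r,np.sin(th)*dy/r,np.cos(th)]);T=c["T_tool_cam"]
    R=Ro.from_euler("xyz",s["eef_rot"],degrees=True).as_matrix();d=R@T[:3,:3]@d;o=R@T[:3,3]+s["tcp_pos"]
    return o+d*(z-o[2])/d[2]
E
python3 - <<'E'
from look import *
s,c,X=look("w4")
f=lambda u,v,z:wpt(c,s,u/1.5625,v/1.5625,z).round(4)
C=[f(*p,.081) for p in((280,57),(508,57),(498,357),(287,355))];print(np.array(C),np.mean(C,0))
L=[f(*p,.107) for p in((569,138),(697,153),(685,296),(562,291))];print(np.array(L),np.mean(L,0))
for p in((358,392),(425,17)):print("post",f(*p,.118))
for p in((434,373),(345,37)):print("pivot",f(*p,.1))
E
```

```text
6.0 [ 0.5249 -0.0531  0.2412] [-179.91   -0.44   -1.99] [-0.4  1.4 -0.7] 0.0515
[[ 0.6797  0.0218  0.081 ]
 [ 0.6735 -0.124   0.081 ]
 [ 0.47   -0.1171  0.081 ]
 [ 0.4763  0.0323  0.081 ]] [ 0.574875 -0.04675   0.081   ]
[[ 0.6194 -0.1543  0.107 ]
 [ 0.6164 -0.249   0.107 ]
 [ 0.5182 -0.2473  0.107 ]
 [ 0.5245 -0.152   0.107 ]] [ 0.569625 -0.20065   0.107   ]
post [ 0.4657 -0.0215  0.118 ]
post [ 0.6883 -0.0698  0.118 ]
pivot [ 0.4689 -0.0705  0.1   ]
pivot [ 0.6835 -0.0231  0.1   ]
```

apply_moves(
  targets=[
    {"dp": [0,-0.03,0],"yaw": -7},
    {"dp": [0,-0.06,0],"yaw": -14},
    {"dp": [0.01,-0.09,0],"yaw": -21},
    {"dp": [0.02,-0.12,0],"yaw": -28},
    {"dp": [0.03,-0.15,0],"yaw": -35},
    {"dp": [0.04,-0.18,0],"yaw": -42},
    {"dp": [0.042,-0.2,0],"yaw": -49},
    {"dp": [0.042,-0.219,0],"yaw": -56},
    {"dp": [0.042,-0.219,0],"yaw": -63},
    {"dp": [0.042,-0.219,-0.01],"yaw": -70},
    {"dp": [0.042,-0.219,-0.02],"yaw": -77},
    {"dp": [0.042,-0.219,-0.03],"yaw": -84},
    {"dp": [0.042,-0.219,-0.04],"yaw": -90.3},
    {"dp": [0.042,-0.219,-0.04],"yaw": -90.3},
    {"dp": [0.042,-0.219,-0.04],"yaw": -90.3},
    {"dp": [0.042,-0.219,-0.04],"yaw": -90.3},
  ],
)

```text
time_s: 7.38
tcp_pos: [0.5655, -0.2724, 0.1967]
eef_rot: [180.0, -0.0, -92.1]
contact_force: [0.2, 0.9, 0.2]
gripper_width: 0.0515
gripper_force: 0.0
```

```bash
python3 look.py w5; python3 - <<'E'
from h import *
q=np.load("w5.npz")["X"].reshape(-1,3)
k=q[(q[:,2]>.102)&(q[:,2]<.113)&(abs(q[:,0]-.568)<.04)&(q[:,1]<-.13)&(q[:,1]>-.27)]
print(len(k),np.percentile(k,[1,99],0))
k=q[(q[:,2]>.085)&(q[:,2]<.094)&(abs(q[:,0]-.568)<.03)&(q[:,1]<-.1)&(q[:,1]>-.29)]
if len(k):print(len(k),np.percentile(k,[1,99],0))
E
```

```text
7.3833 [ 0.5655 -0.2724  0.1967] [179.95  -0.   -92.12] [0.2 0.9 0.2] 0.0515
5508 [[ 0.52942031 -0.2521254   0.10325305]
 [ 0.60608383 -0.15870373  0.10895111]]
1568 [[ 0.53818538 -0.27049561  0.08563842]
 [ 0.59731553 -0.24977634  0.09341691]]
```

apply_moves(
  targets=[
    {"dp": [0.001,0,-0.03],"yaw": 0},
    {"dp": [0.001,0,-0.055],"yaw": 0},
    {"dp": [0.001,0,-0.07],"yaw": 0},
    {"dp": [0.001,0,-0.078],"yaw": 0},
    {"dp": [0.001,0,-0.08],"yaw": 0},
    {"dp": [0.001,0,-0.08],"yaw": 0},
    {"dp": [0.001,0,-0.08],"yaw": 0},
  ],
)

```text
time_s: 8.02
tcp_pos: [0.5673, -0.2725, 0.1184]
eef_rot: [-179.9, -0.0, -92.3]
contact_force: [0.3, -0.0, 1.2]
gripper_width: 0.0515
gripper_force: 0.0
```

apply_moves(
  targets=[
    {"dp": [0,0.004,0],"yaw": 0},
    {"dp": [0,0.008,0],"yaw": 0},
    {"dp": [0,0.012,0],"yaw": 0},
    {"dp": [0,0.016,0],"yaw": 0},
    {"dp": [0.001,0.02,0],"yaw": 0},
    {"dp": [0.001,0.024,0],"yaw": 0},
  ],
)

```text
time_s: 8.52
tcp_pos: [0.568, -0.2486, 0.1181]
eef_rot: [-179.9, -0.1, -92.3]
contact_force: [0.0, -5.3, 3.8]
gripper_width: 0.0516
gripper_force: 2.7
```

apply_moves(
  targets=[
    {"dp": [0,0.006,-0.001],"yaw": 0},
    {"dp": [0.001,0.012,-0.001],"yaw": 0},
    {"dp": [0.001,0.018,-0.001],"yaw": 0},
    {"dp": [0.001,0.024,-0.001],"yaw": 0},
    {"dp": [0.001,0.03,-0.001],"yaw": 0},
    {"dp": [0.001,0.036,-0.001],"yaw": 0},
    {"dp": [0.002,0.042,-0.001],"yaw": 0},
    {"dp": [0.002,0.048,-0.001],"yaw": 0},
    {"dp": [0.002,0.054,-0.001],"yaw": 0},
    {"dp": [0.002,0.06,-0.001],"yaw": 0},
    {"dp": [0.003,0.066,-0.001],"yaw": 0},
    {"dp": [0.003,0.072,-0.001],"yaw": 0},
    {"dp": [0.003,0.078,-0.001],"yaw": 0},
    {"dp": [0.003,0.084,-0.001],"yaw": 0},
    {"dp": [0.004,0.09,-0.001],"yaw": 0},
  ],
)

```text
time_s: 9.77
tcp_pos: [0.5711, -0.1577, 0.1161]
eef_rot: [180.0, 0.0, -92.3]
contact_force: [-0.9, -2.1, -0.6]
gripper_width: 0.0519
gripper_force: 1.2
```

```bash
python3 look.py w6;
```

```text
9.7667 [ 0.5711 -0.1577  0.1161] [ 1.7998e+02  1.0000e-02 -9.2340e+01] [-0.9 -2.1 -0.6] 0.0519
```

View pics/w6.png

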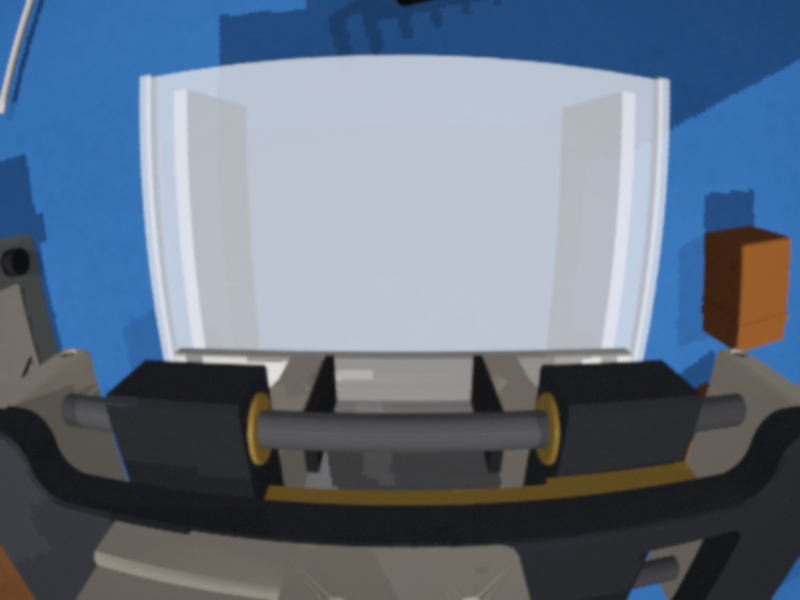

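The lid follows straight, with its trailing edge at row 352 and even gaps to both fences. I'll keep pushing and slow near the end.

apply_moves(
  targets=[
    {"dp": [0,0.006,-0.001],"yaw": 0},
    {"dp": [0,0.012,-0.001],"yaw": 0},
    {"dp": [0.001,0.018,-0.001],"yaw": 0},
    {"dp": [0.001,0.024,-0.001],"yaw": 0},
    {"dp": [0.001,0.03,-0.001],"yaw": 0},
    {"dp": [0.001,0.035,-0.001],"yaw": 0},
    {"dp": [0.001,0.039,-0.001],"yaw": 0},
    {"dp": [0.002,0.042,-0.001],"yaw": 0},
    {"dp": [0.002,0.044,-0.001],"yaw": 0},
    {"dp": [0.002,0.046,-0.001],"yaw": 0},
  ],
)

```text
time_s: 10.65
tcp_pos: [0.5735, -0.112, 0.115]
eef_rot: [180.0, 0.0, -92.3]
contact_force: [0.1, -1.0, -1.5]
gripper_width: 0.0514
gripper_force: 0.9
```

```bash
cat > lid.py <<'E'
from look import *
from plant import cams
def rep():
    for n in("top",):
        c=cams.capture(n);X=cloud(c).reshape(-1,3)
        k=X[(abs(X[:,0]-.573)<.16)&(abs(X[:,1]+.05)<.12)&(X[:,2]>.07)&(X[:,2]<.12)]
        b=k[(k[:,2]>.096)&(k[:,2]<.112)]
    return c,X
s,c,X=look(sys.argv[1]);q=X.reshape(-1,3);S=sys.argv[1]
# plate profile along y on the visible strip
for y in np.arange(-.2,.04,.01):
    m=q[(abs(q[:,1]-y)<.005)&(abs(q[:,0]-.573)<.075)&(q[:,2]<.125)&(q[:,2]>.06)]
    if len(m)>20:print(round(y,3),len(m),np.median(m[:,2]).round(4),end="; ")
E
python3 lid.py w7
```

```text
10.65 [ 0.5735 -0.112   0.115 ] [180.     0.   -92.33] [ 0.1 -1.  -1.5] 0.0514
-0.2 4317 0.0819; -0.19 4347 0.0819; -0.18 4276 0.0819; -0.17 4165 0.0819; -0.16 4062 0.0819; -0.15 3937 0.0819; -0.14 3749 0.0819; -0.13 3383 0.0819; -0.12 5915 0.0861; -0.11 1842 0.0889; -0.1 1486 0.0912; -0.09 93 0.1058; -0.08 1316 0.1053; -0.07 1298 0.1049; -0.06 23 0.1044;
```

apply_moves(
  targets=[
    {"dp": [0,0.002,0],"yaw": 0},
    {"dp": [0,0.003,0],"yaw": 0},
    {"dp": [0,0.004,0],"yaw": 0},
    {"dp": [0,0.005,0],"yaw": 0},
    {"dp": [0,0.006,0],"yaw": 0},
    {"dp": [0,0.006,0],"yaw": 0},
  ],
)

```text
time_s: 11.2
tcp_pos: [0.5734, -0.1062, 0.1151]
eef_rot: [-180.0, 0.0, -92.3]
contact_force: [-0.6, -1.0, -1.2]
gripper_width: 0.0514
gripper_force: 0.6
```

```bash
python3 lid.py w8|tail -1|tr ';' '\n'|tail -8
```

```text
-0.12 4223 0.0808
 -0.11 4194 0.0836
 -0.1 1708 0.0841
 -0.09 1123 0.092
 -0.08 259 0.1017
 -0.07 1347 0.1017
 -0.06 1131 0.1017
```

The lid has dropped flat: plate top 0.084, block top 0.1017. I'll retract and check it from above.

apply_moves(
  targets=[
    {"dp": [0,-0.004,0],"yaw": 0},
    {"dp": [0,-0.01,0],"yaw": 0},
    {"dp": [0,-0.012,0.02],"yaw": 0},
    {"dp": [0,-0.012,0.05],"yaw": 0},
    {"dp": [-0.02,-0.02,0.08],"yaw": 0},
    {"dp": [-0.04,-0.04,0.08],"yaw": 0},
    {"dp": [-0.06,-0.07,0.08],"yaw": 0},
    {"dp": [-0.08,-0.1,0.08],"yaw": 0},
    {"dp": [-0.08,-0.13,0.08],"yaw": 0},
    {"dp": [-0.08,-0.13,0.08],"yaw": 0},
  ],
)

```text
time_s: 12.08
tcp_pos: [0.4925, -0.2401, 0.1957]
eef_rot: [-179.9, -0.0, -92.5]
contact_force: [1.1, -0.3, 0.8]
gripper_width: 0.0518
gripper_force: 0.0
```

```bash
python3 - <<'E'
from h import *
from plant import cams,get_state
for n in("top","scene"):
    c=cams.capture(n);X=cloud(c);np.savez(n+"1.npz",**c)
    q=X.reshape(-1,3);q=q[(abs(q[:,0]-.573)<.14)&(q[:,1]>-.13)&(q[:,1]<.04)]
    for nm,m in dict(near=(q[:,0]<.48)&(q[:,2]>.112)&(q[:,2]<.126),far=(q[:,0]>.67)&(q[:,2]>.112)&(q[:,2]<.126)).items():
        print(n,nm,m.sum(),np.median(q[m],0).round(4) if m.any() else "")
    b=q[(q[:,2]>.096)&(q[:,2]<.108)&(abs(q[:,0]-.573)<.07)];a=cv2.minAreaRect(b[:,:2].astype(np.float32));print(len(b),np.round(a[0],4),np.round(a[1],4),a[2])
    A=np.c_[b[:,:2]-b[:,:2].mean(0),np.ones(len(b))];print("plane",np.linalg.lstsq(A,b[:,2],rcond=None)[0].round(4))
    if n=="top":
        im=c["image"][105:240,225:345,::-1];cv2.imwrite("pics/top1.png",cv2.resize(im,None,fx=4.4,fy=4.4,interpolation=2))
E
```

```text
top near 4 [ 0.4653 -0.027   0.1175]
top far 0 
122 [ 0.5371 -0.0149] [0.0328 0.023 ] 89.36980438232422
plane [ 0.0923 -0.0351  0.1002]
scene near 22 [ 0.4656 -0.0208  0.1154]
scene far 24 [ 0.6943 -0.0701  0.1162]
1127 [ 0.5771 -0.0458] [0.0968 0.1003] 87.69244384765625
plane [-0.0023 -0.0039  0.0995]
```

View pics/top1.png

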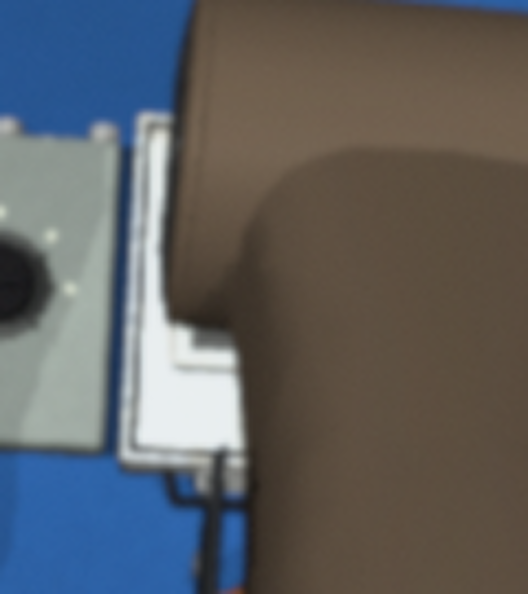

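apply_moves(
  grip=0.0,
  targets=[
    {"dp": [-0.01,0.03,0],"yaw": 0},
    {"dp": [-0.02,0.06,0],"yaw": 0},
    {"dp": [-0.028,0.09,0],"yaw": 0},
    {"dp": [-0.028,0.12,0],"yaw": 0},
    {"dp": [-0.028,0.15,0],"yaw": 0},
    {"dp": [-0.028,0.18,0],"yaw": 0},
    {"dp": [-0.028,0.205,0],"yaw": 0},
    {"dp": [-0.028,0.215,-0.015],"yaw": 0},
    {"dp": [-0.028,0.215,-0.03],"yaw": 0},
    {"dp": [-0.028,0.215,-0.03],"yaw": 0},
    {"dp": [-0.028,0.215,-0.03],"yaw": 0},
  ],
)

```text
time_s: 13.1
tcp_pos: [0.465, -0.0208, 0.1648]
eef_rot: [179.9, -0.0, -92.3]
contact_force: [1.3, -0.3, 0.7]
gripper_width: 0.0437
gripper_force: 0.0
```

```bash
python3 look.py w9; python3 - <<'E'
from h import *
q=np.load("w9.npz")["X"].reshape(-1,3)
k=q[(q[:,2]>.11)&(q[:,2]<.13)&(abs(q[:,0]-.465)<.03)&(abs(q[:,1]+.021)<.04)]
print(len(k),np.median(k,0) if len(k) else "")
from plant import cams
c=cams.capture("scene");im=c["image"][110:230,150:290,::-1];cv2.imwrite("pics/s2.png",cv2.resize(im,None,fx=4.5,fy=4.5,interpolation=2))
E
```

```text
13.1 [ 0.465  -0.0208  0.1648] [ 1.7991e+02 -4.0000e-02 -9.2250e+01] [ 1.3 -0.3  0.7] 0.0437
369 [ 0.46363468 -0.0227698   0.11746298]
```

View pics/s2.png

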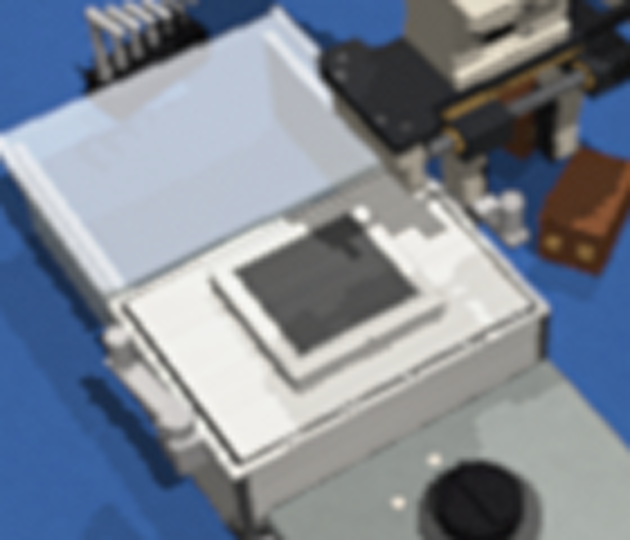

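The lid sits level in the rim. The near post's top is at (512,205), within a couple of mm of the tool. I'll go down and grip it.

apply_moves(
  targets=[
    {"dp": [-0.001,-0.001,-0.015],"yaw": 0},
    {"dp": [-0.001,-0.001,-0.028],"yaw": 0},
    {"dp": [-0.001,-0.001,-0.036],"yaw": 0},
    {"dp": [-0.001,-0.001,-0.036],"yaw": 0},
    {"dp": [-0.001,-0.001,-0.036],"yaw": 0},
  ],
)

```text
time_s: 13.62
tcp_pos: [0.4647, -0.0225, 0.1294]
eef_rot: [180.0, -0.0, -92.3]
contact_force: [-0.1, -0.3, 0.1]
gripper_width: 0.0437
gripper_force: 0.0
```

apply_moves(
  grip=0.8,
  squeeze=12,
  targets=[
    {"dp": [0,0,0],"yaw": 0},
    {"dp": [0,0,0],"yaw": 0},
    {"dp": [0,0,0],"yaw": 0},
    {"dp": [0,0,0],"yaw": 0},
    {"dp": [0,0,0],"yaw": 0},
    {"dp": [0,0,0],"yaw": 0},
  ],
)

```text
time_s: 14.12
tcp_pos: [0.4645, -0.0222, 0.1293]
eef_rot: [-180.0, 0.0, -92.3]
contact_force: [-0.7, 0.7, 1.5]
gripper_width: 0.0132
gripper_force: 12.0
```

apply_moves(
  targets=[
    {"dp": [0.0065,-0.0008,0],"yaw": 0},
    {"dp": [0.0128,-0.0022,0],"yaw": 0},
    {"dp": [0.019,-0.0045,0],"yaw": 0},
    {"dp": [0.0247,-0.0077,0],"yaw": 0},
    {"dp": [0.03,-0.0115,0],"yaw": 0},
    {"dp": [0.0347,-0.016,0],"yaw": 0},
    {"dp": [0.0388,-0.021,0],"yaw": 0},
    {"dp": [0.0423,-0.0267,0],"yaw": 0},
    {"dp": [0.0449,-0.0326,0],"yaw": 0},
    {"dp": [0.0468,-0.0389,0],"yaw": 0},
    {"dp": [0.0477,-0.0455,0],"yaw": 0},
    {"dp": [0.048,-0.052,0],"yaw": 0},
    {"dp": [0.0476,-0.0563,0],"yaw": 0},
    {"dp": [0.0476,-0.0563,0],"yaw": 0},
    {"dp": [0.0476,-0.0563,0],"yaw": 0},
  ],
)

```text
time_s: 15.37
tcp_pos: [0.5127, -0.0791, 0.1291]
eef_rot: [-179.9, -0.0, -92.3]
contact_force: [3.6, -1.3, -6.2]
gripper_width: 0.0133
gripper_force: 12.0
```

apply_moves(
  grip=0.0,
  targets=[
    {"dp": [0,0,0],"yaw": 0},
    {"dp": [0,0,0],"yaw": 0},
    {"dp": [0,0,0],"yaw": 0},
    {"dp": [0,0,0.02],"yaw": 0},
    {"dp": [0,0,0.045],"yaw": 0},
    {"dp": [0,0.03,0.06],"yaw": 0},
    {"dp": [0,0.06,0.06],"yaw": 0},
    {"dp": [0,0.09,0.06],"yaw": 0},
    {"dp": [0,0.09,0.06],"yaw": 0},
    {"dp": [0,0.09,0.06],"yaw": 0},
  ],
)

```text
time_s: 16.2
tcp_pos: [0.5119, 0.0128, 0.1895]
eef_rot: [-180.0, 0.0, -92.2]
contact_force: [-0.2, -0.3, -0.7]
gripper_width: 0.0436
gripper_force: 0.0
```

```bash
python3 look.py w10; python3 - <<'E'
from h import *
q=np.load("w10.npz")["X"].reshape(-1,3)
k=q[(q[:,2]>.11)&(q[:,2]<.122)&(q[:,0]<.56)&(q[:,1]<-.04)&(q[:,1]>-.12)]
print("post",len(k),np.median(k,0).round(4) if len(k) else "")
k=q[(q[:,2]>.09)&(q[:,2]<.1)&(q[:,0]<.51)&(q[:,1]<-.04)&(q[:,1]>-.12)]
if len(k)>20:
  print("bar",len(k),[np.round(v,4) if not np.isscalar(v) else round(v,1) for v in cv2.minAreaRect(k[:,:2].astype(np.float32))])
from plant import cams
c=cams.capture("scene");im=c["image"][110:230,150:290,::-1];cv2.imwrite("pics/s3.png",cv2.resize(im,None,fx=4.5,fy=4.5,interpolation=2))
q=cloud(c).reshape(-1,3);k=q[(q[:,2]>.108)&(q[:,2]<.122)&(q[:,0]<.53)&(q[:,0]>.45)&(q[:,1]<-.04)&(q[:,1]>-.12)]
print("scene post",len(k),np.median(k,0).round(4) if len(k) else "")
E
```

```text
16.2 [0.5119 0.0128 0.1895] [-179.97    0.    -92.16] [-0.2 -0.3 -0.7] 0.0436
post 295 [ 0.5125 -0.0728  0.1176]
bar 1251 [array([ 0.4819, -0.0708]), array([0.0562, 0.0175]), 0.1]
scene post 0
```

```bash
python3 - <<'E'
from h import *
q=np.load("w10.npz")["X"].reshape(-1,3)
k=q[(q[:,2]>.09)&(q[:,2]<.098)&(q[:,0]<.502)&(q[:,0]>.462)&(q[:,1]<-.055)&(q[:,1]>-.09)]
xs=np.arange(.462,.502,.003);c=[];
for x in xs:
    m=k[abs(k[:,0]-x)<.0015][:,1];c.append([m.min(),m.max(),(m.min()+m.max())/2]); print(round(x,3),len(m),np.round(c[-1],4))
c=np.array(c)
for i in range(3):print(np.degrees(np.arctan(np.polyfit(xs,c[:,i],1)[0])))
# case -x shell edge/lid edge direction: plate front edge
p=q[(q[:,2]>.097)&(q[:,2]<.105)&(q[:,0]<.56)&(q[:,0]>.5)]
ys=np.arange(-.085,-.02,.005);e=[p[abs(p[:,1]-y)<.002][:,0].min() if (abs(p[:,1]-y)<.002).any() else np.nan for y in ys]
print(np.round(e,4))
E
```

```text
0.462 39 [-0.0794 -0.0622 -0.0708]
0.465 83 [-0.0787 -0.0621 -0.0704]
0.468 77 [-0.0787 -0.0629 -0.0708]
0.471 69 [-0.0781 -0.0645 -0.0713]
0.474 71 [-0.078  -0.0645 -0.0713]
0.477 71 [-0.0781 -0.0646 -0.0713]
0.48 66 [-0.078  -0.0654 -0.0717]
0.483 69 [-0.0789 -0.0654 -0.0722]
0.486 66 [-0.079  -0.0655 -0.0722]
0.489 69 [-0.079  -0.0655 -0.0723]
0.492 67 [-0.0791 -0.0656 -0.0723]
0.495 70 [-0.0791 -0.0657 -0.0724]
0.498 71 [-0.0792 -0.0658 -0.0725]
0.501 61 [-0.0792 -0.0658 -0.0725]
-0.9351928089384987
-5.337689851978153
-3.141079981073363
[0.5234 0.5243 0.5245 0.5247 0.5248 0.5251 0.5254 0.525  0.5251 0.5254
 0.5257 0.5259 0.5261]
```

View pics/w10.png

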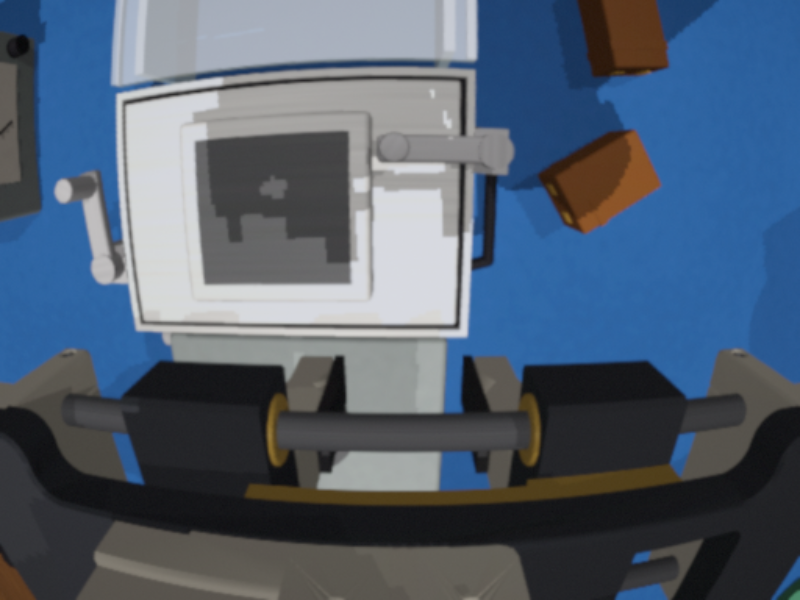

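The picture shows the near latch fully in over the lid, its bar running from (495,150) to (395,147) along the case's x. The lid sits inside the rim all round, and the far post is at (75,188). Now the far latch.

```bash
python3 - <<'E'
from h import *
q=np.load("w10.npz")["X"].reshape(-1,3)
k=q[(q[:,2]>.112)&(q[:,2]<.122)&(q[:,0]>.66)&(q[:,0]<.73)&(q[:,1]<-.04)&(q[:,1]>-.12)]
print("far post",len(k),np.median(k,0).round(4), k.min(0),k.max(0))
k=q[(q[:,2]>.09)&(q[:,2]<.108)&(q[:,0]>.66)&(q[:,0]<.73)&(q[:,1]<0.0)&(q[:,1]>-.04)]
print("pivot",len(k),np.median(k,0).round(4),k.min(0),k.max(0))
from plant import get_state;print(get_state()["tcp_pos"])
E
```

```text
far post 195 [ 0.69   -0.0709  0.1175] [ 0.68486197 -0.07773265  0.11202117] [ 0.69986578 -0.06415647  0.11967527]
pivot 411 [ 0.6874 -0.0255  0.0945] [ 0.67858791 -0.03983939  0.09024115] [ 0.6984556  -0.01225126  0.09684741]
[0.51177017 0.01134361 0.18911834]
```

apply_moves(
  targets=[
    {"dp": [0.03,-0.014,0],"yaw": 0},
    {"dp": [0.06,-0.028,0],"yaw": 0},
    {"dp": [0.09,-0.042,0],"yaw": 0},
    {"dp": [0.12,-0.056,0],"yaw": 0},
    {"dp": [0.15,-0.07,0],"yaw": 0},
    {"dp": [0.175,-0.08,0],"yaw": 0},
    {"dp": [0.18,-0.082,-0.005],"yaw": 0},
    {"dp": [0.18,-0.082,-0.02],"yaw": 0},
    {"dp": [0.18,-0.082,-0.03],"yaw": 0},
    {"dp": [0.18,-0.082,-0.03],"yaw": 0},
    {"dp": [0.18,-0.082,-0.03],"yaw": 0},
  ],
)

```text
time_s: 17.22
tcp_pos: [0.691, -0.071, 0.1583]
eef_rot: [179.9, -0.0, -92.3]
contact_force: [0.4, 0.3, 0.0]
gripper_width: 0.0439
gripper_force: 0.0
```

apply_moves(
  targets=[
    {"dp": [0,0,-0.012],"yaw": 0},
    {"dp": [0,0,-0.024],"yaw": 0},
    {"dp": [0,0,-0.029],"yaw": 0},
    {"dp": [0,0,-0.029],"yaw": 0},
    {"dp": [0,0,-0.029],"yaw": 0},
  ],
)

```text
time_s: 17.63
tcp_pos: [0.6917, -0.0705, 0.1297]
eef_rot: [179.9, -0.0, -92.3]
contact_force: [-0.4, -0.6, 0.9]
gripper_width: 0.0439
gripper_force: 0.0
```

apply_moves(
  grip=0.8,
  targets=[
    {"dp": [0,0,0],"yaw": 0},
    {"dp": [0,0,0],"yaw": 0},
    {"dp": [0,0,0],"yaw": 0},
    {"dp": [0,0,0],"yaw": 0},
    {"dp": [0,0,0],"yaw": 0},
    {"dp": [0,0,0],"yaw": 0},
  ],
)

```text
time_s: 18.13
tcp_pos: [0.6922, -0.0707, 0.1304]
eef_rot: [-180.0, -0.0, -92.3]
contact_force: [-0.1, 0.3, 1.1]
gripper_width: 0.0132
gripper_force: 12.0
```

apply_moves(
  targets=[
    {"dp": [-0.0055,0,0],"yaw": 0},
    {"dp": [-0.012,0.0008,0],"yaw": 0},
    {"dp": [-0.0183,0.0022,0],"yaw": 0},
    {"dp": [-0.0245,0.0045,0],"yaw": 0},
    {"dp": [-0.0302,0.0077,0],"yaw": 0},
    {"dp": [-0.0355,0.0115,0],"yaw": 0},
    {"dp": [-0.0402,0.016,0],"yaw": 0},
    {"dp": [-0.0443,0.021,0],"yaw": 0},
    {"dp": [-0.0478,0.0267,0],"yaw": 0},
    {"dp": [-0.0504,0.0326,0],"yaw": 0},
    {"dp": [-0.0523,0.0389,0],"yaw": 0},
    {"dp": [-0.0532,0.0455,0],"yaw": 0},
    {"dp": [-0.0535,0.052,0],"yaw": 0},
    {"dp": [-0.0531,0.0565,0],"yaw": 0},
    {"dp": [-0.0531,0.0565,0],"yaw": 0},
    {"dp": [-0.0531,0.0565,0],"yaw": 0},
  ],
)

```text
time_s: 19.47
tcp_pos: [0.6396, -0.0155, 0.1305]
eef_rot: [-180.0, -0.2, -92.3]
contact_force: [6.8, -12.0, 0.1]
gripper_width: 0.0134
gripper_force: 12.0
```

apply_moves(
  grip=0.0,
  targets=[
    {"dp": [0,0,0],"yaw": 0},
    {"dp": [0,0,0],"yaw": 0},
    {"dp": [0,0,0],"yaw": 0},
    {"dp": [0,0,0.02],"yaw": 0},
    {"dp": [0,0,0.045],"yaw": 0},
    {"dp": [-0.02,0.03,0.07],"yaw": 0},
    {"dp": [-0.04,0.06,0.08],"yaw": 0},
    {"dp": [-0.05,0.09,0.08],"yaw": 0},
    {"dp": [-0.05,0.1,0.08],"yaw": 0},
    {"dp": [-0.05,0.1,0.08],"yaw": 0},
    {"dp": [-0.05,0.1,0.08],"yaw": 0},
  ],
)

```text
time_s: 20.38
tcp_pos: [0.5883, 0.0869, 0.2098]
eef_rot: [179.9, -0.0, -92.2]
contact_force: [-0.0, 0.5, 0.3]
gripper_width: 0.0438
gripper_force: 0.0
```

```bash
python3 look.py w11; python3 - <<'E'
from h import *
q=np.load("w11.npz")["X"].reshape(-1,3)
q=q[(q[:,2]<.122)&(q[:,1]<0.02)&(q[:,1]>-.12)]
for n,m in dict(near=(q[:,2]>.112)&(q[:,0]<.56),far=(q[:,2]>.112)&(q[:,0]>.6)).items():print(n,m.sum(),np.median(q[m],0).round(4))
for n,a,b,y in(("nearbar",.465,.5,-.072),("farbar",.648,.685,-.02)):
    xs=np.arange(a,b,.003);c=[]
    for x in xs:
        m=q[(abs(q[:,0]-x)<.0015)&(q[:,2]>.09)&(q[:,2]<.1)&(abs(q[:,1]-y)<.02)][:,1];c.append((m.min()+m.max())/2)
    print(n,np.round(c,4))
b=q[(q[:,2]>.096)&(q[:,2]<.106)&(abs(q[:,0]-.575)<.045)&(abs(q[:,1]+.046)<.045)]
A=np.c_[b[:,:2]-b[:,:2].mean(0),np.ones(len(b))];print("plane",np.linalg.lstsq(A,b[:,2],rcond=None)[0].round(4))
E
```

```text
20.3833 [0.5883 0.0869 0.2098] [179.95  -0.   -92.22] [-0.   0.5  0.3] 0.0438
near 204 [ 0.5136 -0.071   0.1174]
far 256 [ 0.6382 -0.0184  0.1176]
nearbar [-0.0701 -0.0702 -0.0706 -0.0708 -0.0709 -0.0714 -0.0712 -0.0713 -0.0714
 -0.0718 -0.0714 -0.0717]
farbar [-0.0135 -0.0196 -0.0193 -0.0193 -0.0196 -0.02   -0.0199 -0.0199 -0.0202
 -0.0201 -0.0205 -0.0205 -0.021 ]
plane [ 0.0004 -0.0035  0.1014]
```

View pics/w11.png

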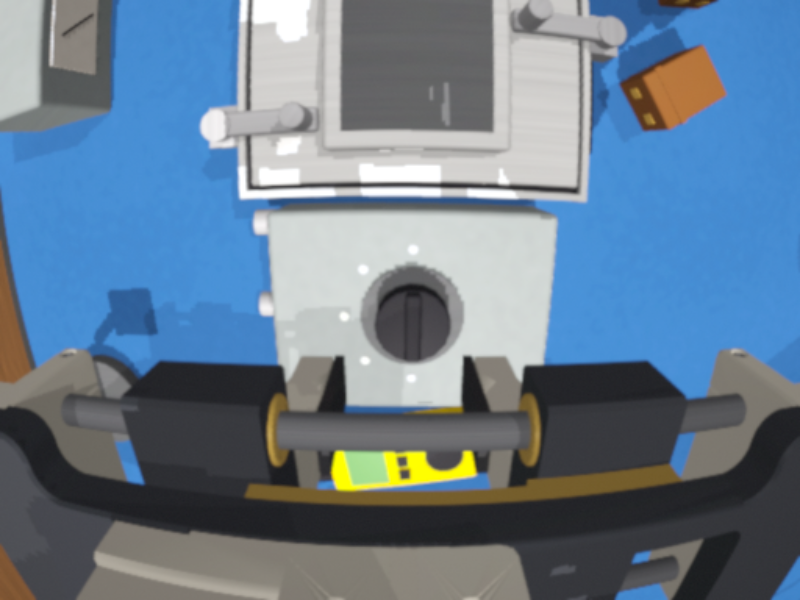

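Both bars lie along the case's x at their stops: far from (215,125) to (295,117), near from (610,32) to (535,14). The lid is level. Handing in.

```bash
python3 -c "
from plant import r;print(r.close_job())"
```

```text
the job is handed in; nothing more can be done
None
```

The job is handed in at about 20 s: all three packs stood upright before the lid went on, the lid sits level in the rim, and both latches are at their stops over it. The middle pack stands roughly 7 mm off the line of the other two, and I left it there.

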